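# Slide the tea strainer along its rail until it clicks in over the orange mug

### The arm

A 7-joint arm with a two-finger parallel gripper is mounted at the origin on the work surface. World frame = base frame: x ahead of the robot, y to its left, z up, the work surface at z = 0. Lengths are in m, angles in degrees, forces in N, time in s.
With the tool pointing down it reaches from about 0.35 to 0.9 m from the base axis. Payload 19.9 kg.
Tool frame: the origin (TCP) lies on the front face of the gripper's body, between the roots of the fingers; the fingertips stand 73 mm ahead of it and the grasp point (between the pads) lies 54 mm ahead of it; z points along the fingers, y is the line along which they close (so a half turn about z gives the same grasp; the last joint's range is limited). The gripper opens to 85 mm and grips with 20 to 120 N. Pads are 22 mm wide; open, the fingers measure 114 mm over their backs; the gripper's body (76 mm by 85 mm) begins 54 mm behind the grasp point. The pads swing forward as they close: fully open they stand 13 mm farther back than shut.
Start: joints at [64.429, 23.915, -0.59, 92.452, 0.269, 63.638, -3.037], TCP at [0.246, -0.574, 0.304] pointing down, gripper open.
Joint ranges: [-161.28, 161.28], [-22.2, 115.67], [-73.04, 71.86], [3.21, 147.25], [-68.34, 248.33], [10.77, 114.83], [-161.83, 161.83]. Speed limits (degrees/s): [108.29, 108.29, 136.94, 136.94, 172.46, 172.46, 172.46].

### API

Orientations are given as [roll, pitch, yaw] about the fixed x, y, z axes, in that order (R = Rz(yaw) Ry(pitch) Rx(roll)).
In Python, from station import r gives the robot as it stands.
- The arm moves only by the shell command python3 -m pendant 'ROWS' [FORCE]. ROWS is JSON, a list of rows, each an object of numbers: "ax", "ay", "az": the turn, a rotation vector about the tool's x, y, z in rad; "tx", "ty", "tz": the shift along the tool's x, y, z in cm; "fingers": the closure, from -1 (fully open) to 1 (shut). A call has 1 to 20 rows; each row shifts and turns the commanded pose from where the row before left it, along the tool's axes as they then stand; what a row does not reach is not made up. A row lasts 1/10 s, in which the tool goes at most 50 mm and 8.59 degrees, less where a joint would pass 70% of its speed; a pose out of reach is approached as far as the arm can. A call is refused whole if a number of a shift passes 5 or a number of a turn 0.15, either way. A call with a gripper value outside its range is refused whole. The fingers move at their own pace and stop on an object; FORCE is the grip in N (left out, the last holds). Time passes only in rows, so rows that do not move let the fingers close. It gives the time, the measured TCP pose, the force, the opening and the grip force at its end, in the units of the state.
- r.state(): the state, without advancing time (a new reading comes with each control period).
- r.camera(name): name is "scene" or "top"; returns the picture (420x560x3 uint8, red, green, blue); there is no depth.
- r.calibration(name): a dict with "camera_matrix" (3x3 intrinsics, pixels), "dist" ([k1, k2, p1, p2, k3] as OpenCV has them; the pictures are not rectified), "world_from_camera" (4x4, takes a point from camera to world coordinates). Camera axes: x right, y up, looking along -z (the intrinsics and any distortion apply to the point x, -y, -z); pixel columns grow to the right and rows downward; lengths in m; the calibration is good to about 2 mm. A picture is of the moment at which its call begins. calibration takes no time and is no camera call.
- r.hand_in(): hands the job in; it is judged then, once.
Trained networks look in the newest picture that a camera, given by its name, has taken for a name from the list of things; names that differ only in an ending like _2 or _b are one class to them, and where a whole thing is asked for, a point or a joint stands for the part that bears it (a point fixed in the world has none). Each returns a list of dicts, best first, with "conf" (0 to 1); they miss things now and then, are a little off and sometimes report something else, mostly with a low value. They report only what shows in the picture. A call takes as long as a camera call. They do not tell look-alikes from the thing itself.
- r.look_for(label, camera): "xy" ([column, row] in pixels, amid what is visible of it).
- r.masks_of(label, camera): "region" (420x560 bool, what is visible of it) and "xy" ([column, row] in pixels, amid what is visible of it).
- r.pinpoint(label, camera): "xy" ([column, row] in pixels: a listed point, or the origin of a listed thing).
The state is a dict: "clock": time; "q": joint angles; "qd": joint speeds; "joint_efforts": joint torques, N m; "position": TCP position; "eef_rot": TCP orientation; "force": force on the tool from outside, world axes, zero at the start; "wrist_torque": the same for the moment, N m; "finger_gap": finger opening in m; "finger_force": force on a finger pad.
Only numpy, scipy, OpenCV 4.12 (cv2) and the standard library are available. Lean on these libraries where they do the work, as an engineer would, in place of code of your own. Each camera call takes 0.05 s, during which the arm holds its last target. There are 200 camera calls.

### The job

Push the tea strainer's carriage along its rail by the green fin until it clicks into the notch directly above the orange mug, then let go and move clear. Only push it: do not pinch the fin between the fingers and do not lift the strainer off its carriage. Leave the mug, the glass tumbler, the bamboo box and everything else on the counter standing where they are.

Things in the scene. Friction and masses are not known exactly. Their poses are not given: they have to be found in the camera images.
- stand: Fixed tea stand: 175 x 460 mm pale wooden base plate 10 mm thick, with a level aluminium rail (18 mm wide, top 140 mm above the counter) over its robot-side edge, on a dark post at each end (211 mm either side of the middle, no higher than the rail). Origin on the counter below the rail's middle; y runs along the rail, x points from the rail out over the plate. Yaw up to 0.25.
- rail_mid (a point): Middle of the rail's top. Three stations lie along the rail, at -125, 0 and +125 mm along the stand's y from here; each has a black line across the rail and a cork round on the base plate 75 mm out along the stand's x, with one thing standing on it within 3 mm of its centre.
- shuttle (a joint): Carriage position along the rail, m: 0 at the middle station, grows along the stand's y, ends at +-0.165. Notches at -0.125, 0, +0.125. Drag 1 N + 8 N per m/s. About 15 mm before a notch a sprung ball meets a hump (push 8-13 N); from 6 mm before, force drops and it snaps in, centred within 2 mm. A like hump follows. Starts between middle and +0.125 station, clear of both.
- cradle (a joint): Height of the strainer cradle above its seat on the carriage, m: 0 seated, up to 0.05 lifted. It is held down by its weight alone (about 3.5 N).
- strainer_mid (a point): Centre of the rim of the round steel strainer (72 mm across, 36 mm deep, rim 164 mm and bottom 128 mm above the counter) that the carriage holds out from the rail, 75 mm along the stand's x.
- fin_left: Half of the green upright push fin on the carriage, above the rail. The whole fin is 20 mm along the rail, 44 mm across it, from 164 to 210 mm above the counter. Origin at the centre of its flat outer face that looks along the stand's +y (187 mm up, 10 mm from the carriage's centre): push here to move the carriage to the stand's -y. Axes as the stand's.
- fin_right: The other half of the same fin. Origin at the centre of the flat outer face that looks along the stand's -y. Push here to move the carriage towards the stand's +y.
- mug_rim (a point): Centre of the mouth of the orange mug (76 mm across, 88 mm tall, standing on the 10 mm base plate at one of the three stations, handle pointing roughly away from the robot).
- mug: The orange mug, loose, 0.3 kg; origin at the centre of its underside.
- tumbler: Clear glass tumbler, 68 mm across and 95 mm tall, loose, on another station; origin at the centre of its underside.
- bamboo_box: Small bamboo box with lid, 70 x 70 x 60 mm plus a 10 mm knob, loose, on the remaining station; origin at the centre of its underside.
- kettle: Chrome kettle with hoop handle, 168 mm across, 240 mm tall, loose, on the counter to the robot's right; origin at the centre of its underside.
- tea_tin: Green tea tin, 72 mm across, 110 mm tall, loose, to the right; origin at the centre of its underside.
- sugar_jar: Glass sugar jar, 76 mm across, 100 mm tall, loose, to the right; origin at the centre of its underside.
- spoon: Spoon with a wooden handle lying flat, 150 mm long, loose, to the left; origin on the counter under it.
Mind the look-alikes: they are no part of the job. What is shaped like the bamboo_box but red or yellow is not meant.

How it is judged:
By the outcome, as a careful person would: the job done as asked, in the order asked, and still so for the second after the job is handed in, with the robot touching nothing.
It also fails if it takes over 38 s, if anything falls off the work surface, if the arm or the gripper's body presses on something with over 40 N, if the wrist force passes 120 N, or if a joint passes its speed limit or range.

## Working session

There is one attempt and no reset: what is moved stays moved. The work goes in short steps, Python scripts to look and compute and a shell command to move; the robot and the scene stay as the last step left them, time stands still between calls to the robot, and variables do not carry over. Pictures are saved under pics/ and viewed, at most 10 in all, crops included, and the job is handed in when it is done.

```bash
mkdir -p pics
cat > h.py <<'E'
import numpy as np, cv2
from station import r
def ray(cam,xy):
    c=r.calibration(cam);K=np.array(c["camera_matrix"],float);T=np.array(c["world_from_camera"])
    u=cv2.undistortPoints(np.array([[xy]],float),K,np.array(c["dist"],float))[0,0]
    return T[:3,3],T[:3,:3]@np.array([u[0],-u[1],-1.])
def at(cam,xy,z):
    o,d=ray(cam,xy);return o+d*(z-o[2])/d[2]
def save(cam,name):
    im=r.camera(cam);cv2.imwrite("pics/"+name+".png",im[:,:,::-1]);return im
E
python3 - <<'E'
from h import *
s=r.state();print(s["clock"],s["position"],s["eef_rot"],s["force"],s["finger_gap"])
a=save("scene","s0");b=save("top","t0")
Z={"rail_mid":.14,"strainer_mid":.164,"fin_left":.187,"fin_right":.187,"mug_rim":.098,"mug":.01,"tumbler":.01,"bamboo_box":.01,"stand":0}
for l,z in Z.items():
  for c in("scene","top"):
    for d in r.pinpoint(l,c)[:3]: print(l,c,np.round(d["xy"]),round(d["conf"],2),np.round(at(c,d["xy"],z),3))
print(r.state()["clock"])
E
```

```text
0.0 [ 0.24604683 -0.57424558  0.30322108] [-1.79925270e+02  6.64704273e-03  2.31960264e+01] [ 0.18567278 -0.46403853  0.0267679 ] 0.08538807474563653
rail_mid scene [320. 225.] 0.71 [ 0.54  -0.055  0.14 ]
rail_mid top [247. 186.] 0.61 [ 0.553 -0.046  0.14 ]
strainer_mid scene [365. 240.] 0.62 [0.626 0.034 0.164]
strainer_mid top [214. 152.] 0.82 [0.639 0.039 0.164]
fin_left scene [367. 240.] 0.73 [0.644 0.031 0.187]
fin_left scene [363. 210.] 0.52 [0.553 0.05  0.187]
fin_left top [210. 182.] 0.46 [0.555 0.044 0.187]
fin_right scene [353. 212.] 0.57 [0.551 0.024 0.187]
fin_right top [217. 183.] 0.63 [0.551 0.027 0.187]
mug_rim scene [380. 247.] 0.83 [0.616 0.087 0.098]
mug_rim top [205. 165.] 0.77 [0.621 0.074 0.098]
mug scene [372. 266.] 0.58 [0.614 0.079 0.01 ]
mug top [211. 173.] 0.67 [0.618 0.07  0.01 ]
tumbler scene [327. 278.] 0.67 [ 0.625 -0.053  0.01 ]
tumbler top [252. 171.] 0.95 [ 0.622 -0.051  0.01 ]
tumbler top [293. 166.] 0.3 [ 0.637 -0.174  0.01 ]
bamboo_box scene [286. 293.] 0.62 [ 0.646 -0.17   0.01 ]
bamboo_box scene [209. 268.] 0.62 [ 0.525 -0.364  0.01 ]
bamboo_box scene [370. 265.] 0.57 [0.611 0.074 0.01 ]
bamboo_box top [359. 210.] 0.91 [ 0.503 -0.366  0.01 ]
bamboo_box top [279. 240.] 0.7 [ 0.416 -0.13   0.01 ]
bamboo_box top [294. 165.] 0.55 [ 0.641 -0.175  0.01 ]
stand scene [321. 257.] 0.81 [ 0.551 -0.049  0.   ]
stand scene [406. 179.] 0.25 [0.322 0.295 0.   ]
stand top [253. 195.] 0.8 [ 0.551 -0.052  0.   ]
1.0
```

View pics/s0.png

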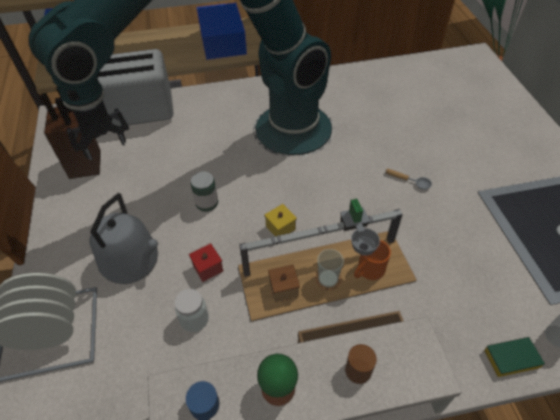

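View pics/t0.png

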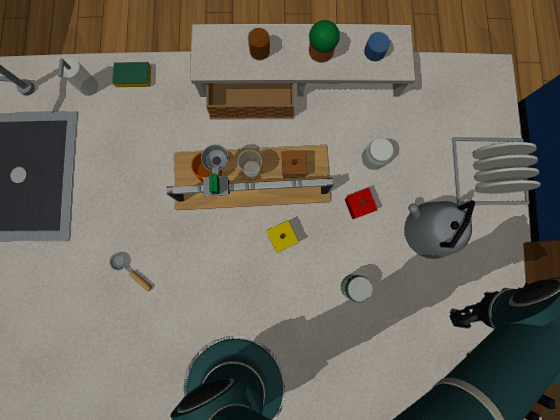

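Run:
```python
import cv2
a=cv2.imread("pics/s0.png")[180:310,250:430];b=cv2.imread("pics/t0.png")[120:220,170:320]
a=cv2.resize(a,(400,289),interpolation=2);b=cv2.resize(b,(400,267),interpolation=2)
b=cv2.copyMakeBorder(b,0,22,0,0,0);cv2.imwrite("pics/crop.png",cv2.hconcat([a,b]))
```

```text
(no output)
```

View pics/crop.png

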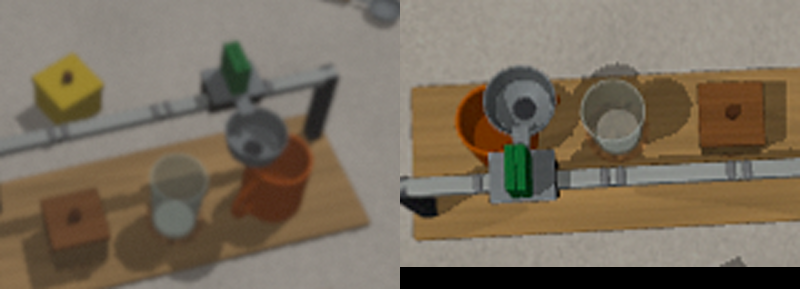

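The scene view shows the real bamboo box at (284,281) on the plate. The look-alikes are the red box at (206,262) and the yellow box at (281,220). The orange mug at (375,258), on the left end (+y) station, is half under the strainer. The brown pot at (361,362) and the blue cup at (202,400) are on the shelf and not part of the job. The green fin is at (357,210) scene and (214,183) top; the plant at (278,375) and the sponge at (515,357) are also green but not meant. The close crop confirms both the fin and the mug.

From the pixel estimates, the stand is at about (0.551, -0.055) with yaw about 6°. The carriage is at about s=0.09 and has to go to +0.125, so I push on fin_right. The plan is to use closed fingers, with tool x along the rail, and come down at s≈0.04.

```bash
python3 -m pendant '[{"tz":-5,"fingers":1},{"tz":-5,"fingers":1},{"tx":3.13,"ty":-2.49,"az":-0.08,"fingers":1},{"tx":3.32,"ty":-2.23,"az":-0.08,"fingers":1},{"tx":3.49,"ty":-1.96,"az":-0.08,"fingers":1},{"tx":3.63,"ty":-1.68,"az":-0.08,"fingers":1},{"tx":3.75,"ty":-1.38,"az":-0.08,"fingers":1},{"tx":3.85,"ty":-1.08,"az":-0.08,"fingers":1},{"tx":3.93,"ty":-0.76,"az":-0.08,"fingers":1},{"tx":3.97,"ty":-0.45,"az":-0.08,"fingers":1},{"tx":4,"ty":-0.13,"az":-0.08,"fingers":1},{"tx":4,"ty":0.19,"az":-0.08,"fingers":1},{"tx":3.97,"ty":0.51,"az":-0.08,"fingers":1},{"tx":3.91,"ty":0.82,"az":-0.08,"fingers":1},{"tx":3.84,"ty":1.13,"az":-0.08,"fingers":1},{"tx":3.73,"ty":1.44,"az":-0.08,"fingers":1},{"tx":3.61,"ty":1.73,"az":-0.08,"fingers":1},{"tx":3.46,"ty":2.01,"az":-0.08,"fingers":1},{"fingers":1},{"fingers":1}]' 40
python3 - <<'E'
from h import *
s=r.state();print(s["clock"],s["position"],s["eef_rot"],s["force"],s["finger_gap"],s["q"])
a=save("scene","s1");b=save("top","t1")
a=cv2.resize(a[150:310,230:430,::-1],(400,320),interpolation=2);b=cv2.resize(b[90:250,130:330,::-1],(400,320),interpolation=2)
cv2.imwrite("pics/c1.png",cv2.hconcat([a,b]))
E
```

```text
1.0 [ 0.24615779 -0.57447477  0.30385687] [-1.79994861e+02  1.45787564e-03  2.31919755e+01] [-0.21507394  0.26593029  0.79856557] 0.08521517637116482 [64.42822236 23.91612939 -0.58996131 92.45161747  0.26825571 63.6388357
 -3.03824797]invalid input at $[0]: expected keys ax, ay, az, tx, ty, tz, fingers
```

View pics/c1.png

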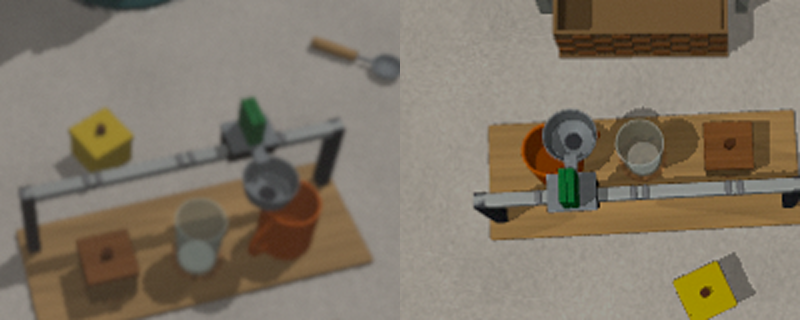

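The call was refused because every key is required, and nothing moved. This view is unobstructed: the fin is at scene (356,210), and the rail's mid mark is at top (250,186). I'll resend with all the keys.

```bash
python3 -m pendant '[{"ax":0,"ay":0,"az":0,"tx":0,"ty":0,"tz":-5,"fingers":1},{"ax":0,"ay":0,"az":0,"tx":0,"ty":0,"tz":-5,"fingers":1},{"ax":0,"ay":0,"az":-0.08,"tx":3.13,"ty":-2.49,"tz":0,"fingers":1},{"ax":0,"ay":0,"az":-0.08,"tx":3.32,"ty":-2.23,"tz":0,"fingers":1},{"ax":0,"ay":0,"az":-0.08,"tx":3.49,"ty":-1.96,"tz":0,"fingers":1},{"ax":0,"ay":0,"az":-0.08,"tx":3.63,"ty":-1.68,"tz":0,"fingers":1},{"ax":0,"ay":0,"az":-0.08,"tx":3.75,"ty":-1.38,"tz":0,"fingers":1},{"ax":0,"ay":0,"az":-0.08,"tx":3.85,"ty":-1.08,"tz":0,"fingers":1},{"ax":0,"ay":0,"az":-0.08,"tx":3.93,"ty":-0.76,"tz":0,"fingers":1},{"ax":0,"ay":0,"az":-0.08,"tx":3.97,"ty":-0.45,"tz":0,"fingers":1},{"ax":0,"ay":0,"az":-0.08,"tx":4,"ty":-0.13,"tz":0,"fingers":1},{"ax":0,"ay":0,"az":-0.08,"tx":4,"ty":0.19,"tz":0,"fingers":1},{"ax":0,"ay":0,"az":-0.08,"tx":3.97,"ty":0.51,"tz":0,"fingers":1},{"ax":0,"ay":0,"az":-0.08,"tx":3.91,"ty":0.82,"tz":0,"fingers":1},{"ax":0,"ay":0,"az":-0.08,"tx":3.84,"ty":1.13,"tz":0,"fingers":1},{"ax":0,"ay":0,"az":-0.08,"tx":3.73,"ty":1.44,"tz":0,"fingers":1},{"ax":0,"ay":0,"az":-0.08,"tx":3.61,"ty":1.73,"tz":0,"fingers":1},{"ax":0,"ay":0,"az":-0.08,"tx":3.46,"ty":2.01,"tz":0,"fingers":1},{"ax":0,"ay":0,"az":0,"tx":0,"ty":0,"tz":0,"fingers":1},{"ax":0,"ay":0,"az":0,"tx":0,"ty":0,"tz":0,"fingers":1}]' 40
python3 - <<'E'
from h import *
print(r.state()["q"])
for n,p in(("mid",(250.5,186.5)),("-125",(297.5,183))): print(n,at("top",p,.14))
a=cv2.imread("pics/t1.png")if 0 else None
# green fin blobs from unobstructed first pictures
for c,f in(("scene","s1"),("top","t1")):
    im=cv2.imread(f"pics/{f}.png").astype(int);B,G,R=im[...,0],im[...,1],im[...,2]
    m=((G>R+30)&(G>B+30)).astype('uint8');n,l,st,ce=cv2.connectedComponentsWithStats(m)
    for i in range(1,n):
        if st[i,4]>30:print(c,st[i],ce[i],at(c,ce[i],.195))
E
```

```text
clock: 3.1
position: [0.5494, -0.0101, 0.4037]
eef_rot: [-180.0, -0.0, 96.6]
force: [0.8, -0.5, -0.3]
finger_gap: 0.0001
finger_force: 0.0
[ 25.49923874  13.99390058 -33.08614876  95.05631581   7.89424462
  73.32444545  -2.48060527]
mid [ 0.55075314 -0.05428744  0.14      ]
-125 [ 0.55923191 -0.17828453  0.14      ]
scene [352 200  10  12  65] [356.38461538 205.53846154] [0.54030422 0.03638567 0.195     ]
scene [264 356  30  29 596] [278.47651007 369.40268456] [ 0.90937283 -0.24472039  0.195     ]
top [310  21  29  29 678] [323.85103245  34.80530973] [ 0.9521107  -0.25249504  0.195     ]
top [209 174  10  20 145] [212.75172414 182.73793103] [0.55075195 0.03672117 0.195     ]
```

The measurements agree: rail middle (0.551,-0.054), mid-to-end spacing 124 mm against 125 given, and the fin at y≈0.036, so s≈0.09. The tool is at s≈0.044, 25 mm short of the fin. Next I go down to TCP z≈0.25, which puts the tips at about 0.177.

```bash
python3 -m pendant '[{"ax":0,"ay":0,"az":0,"tx":0,"ty":0,"tz":4,"fingers":1},{"ax":0,"ay":0,"az":0,"tx":0,"ty":0,"tz":4,"fingers":1},{"ax":0,"ay":0,"az":0,"tx":0,"ty":0,"tz":3,"fingers":1},{"ax":0,"ay":0,"az":0,"tx":0,"ty":0,"tz":2.4,"fingers":1},{"ax":0,"ay":0,"az":0,"tx":0,"ty":0,"tz":2,"fingers":1},{"ax":0,"ay":0,"az":0,"tx":0,"ty":0,"tz":0,"fingers":1}]'
python3 - <<'E'
from h import *
a=save("scene","s2");b=save("top","t2")
a=cv2.resize(a[150:310,250:450,::-1],(400,320),interpolation=2);b=cv2.resize(b[120:220,150:275,::-1],(400,320),interpolation=2)
cv2.imwrite("pics/c2.png",cv2.hconcat([a,b]))
E
```

```text
clock: 3.7
position: [0.5481, -0.0121, 0.2478]
eef_rot: [-179.8, -0.0, 96.4]
force: [-1.0, -0.1, 0.5]
finger_gap: -0.0
finger_force: 0.0
```

View pics/c2.png

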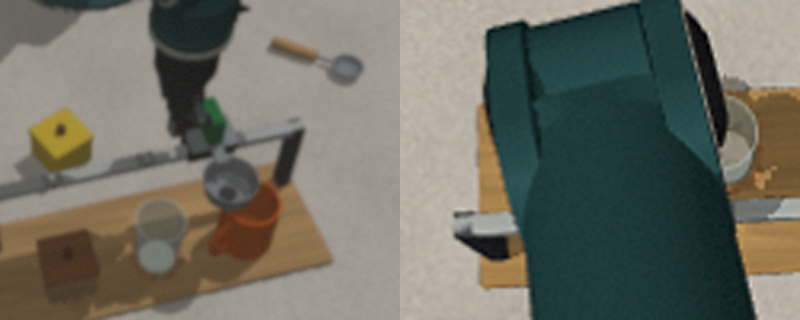

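The closed fingers are down beside the fin on its -y side: fingers at scene (342,205), fin at (357,208). The path is clear. I advance to contact and watch the force.

```bash
python3 -m pendant '[{"ax":0,"ay":0,"az":0,"tx":1,"ty":0,"tz":0,"fingers":1},{"ax":0,"ay":0,"az":0,"tx":1,"ty":0,"tz":0,"fingers":1},{"ax":0,"ay":0,"az":0,"tx":0.5,"ty":0,"tz":0,"fingers":1},{"ax":0,"ay":0,"az":0,"tx":0.5,"ty":0,"tz":0,"fingers":1},{"ax":0,"ay":0,"az":0,"tx":0.5,"ty":0,"tz":0,"fingers":1},{"ax":0,"ay":0,"az":0,"tx":0,"ty":0,"tz":0,"fingers":1}]'
python3 -m pendant '[{"ax":0,"ay":0,"az":0,"tx":0.5,"ty":0,"tz":0,"fingers":1},{"ax":0,"ay":0,"az":0,"tx":0,"ty":0,"tz":0,"fingers":1}]'
python3 -m pendant '[{"ax":0,"ay":0,"az":0,"tx":0.4,"ty":0,"tz":0,"fingers":1},{"ax":0,"ay":0,"az":0,"tx":0,"ty":0,"tz":0,"fingers":1}]'
```

```text
clock: 4.4
position: [0.5452, 0.0248, 0.2499]
eef_rot: [-180.0, -0.0, 96.6]
force: [0.4, -0.7, 0.2]
finger_gap: 0.0002
finger_force: 0.0
clock: 4.6
position: [0.5446, 0.0296, 0.2499]
eef_rot: [-180.0, -0.0, 96.6]
force: [-0.5, 0.2, 0.2]
finger_gap: 0.0003
finger_force: 0.0
clock: 4.8
position: [0.5442, 0.0334, 0.2499]
eef_rot: [-180.0, -0.0, 96.6]
force: [-0.0, -0.2, -0.1]
finger_gap: -0.0
finger_force: 0.0
```

```bash
cat >> h.py <<'E'
def fin(name):
    im=save("scene",name)[:,:,::-1].astype(int);B,G,R=im[...,0],im[...,1],im[...,2]
    m=((G>R+30)&(G>B+30)).astype('uint8');n,l,st,ce=cv2.connectedComponentsWithStats(m)
    for i in range(1,n):
        if st[i,4]>20 and ce[i,1]<300:print("fin",st[i],ce[i],at("scene",ce[i],.195))
    for lab,z in(("strainer_mid",.164),("fin_left",.187)):
        for d in r.pinpoint(lab,"scene")[:2]: print(lab,np.round(d["xy"],1),round(d["conf"],2),at("scene",d["xy"],z).round(4))
E
python3 -c "
from h import *
fin('s3')"
python3 -m pendant '[{"ax":0,"ay":0,"az":0,"tx":0.3,"ty":0,"tz":0,"fingers":1},{"ax":0,"ay":0,"az":0,"tx":0,"ty":0,"tz":0,"fingers":1}]'
python3 -m pendant '[{"ax":0,"ay":0,"az":0,"tx":0.3,"ty":0,"tz":0,"fingers":1},{"ax":0,"ay":0,"az":0,"tx":0,"ty":0,"tz":0,"fingers":1}]'
```

```text
strainer_mid [372.5 240. ] 0.73 [0.6313 0.0522 0.164 ]
strainer_mid [375.3 247.3] 0.41 [0.6536 0.0517 0.164 ]
fin_left [372.  237.4] 0.52 [0.6385 0.0451 0.187 ]
fin_left [368.7 210.2] 0.5 [0.5558 0.0649 0.187 ]
clock: 5.15
position: [0.5439, 0.036, 0.2499]
eef_rot: [180.0, 0.0, 96.5]
force: [-0.1, -1.8, -0.6]
finger_gap: 0.0
finger_force: 0.5
clock: 5.35
position: [0.5438, 0.0375, 0.2499]
eef_rot: [-180.0, 0.1, 96.4]
force: [2.2, -9.5, 0.8]
finger_gap: 0.0001
finger_force: 4.8
```

The carriage moved about 15 mm, and the push has risen to 9.5 N with the carriage at s≈0.112. That is the expected hump, so I continue in small steps.

```bash
python3 -m pendant '[{"ax":0,"ay":0,"az":0,"tx":0.2,"ty":0,"tz":0,"fingers":1},{"ax":0,"ay":0,"az":0,"tx":0,"ty":0,"tz":0,"fingers":1}]'
python3 -m pendant '[{"ax":0,"ay":0,"az":0,"tx":0.2,"ty":0,"tz":0,"fingers":1},{"ax":0,"ay":0,"az":0,"tx":0,"ty":0,"tz":0,"fingers":1}]'
```

```text
clock: 5.55
position: [0.5436, 0.0399, 0.25]
eef_rot: [180.0, 0.1, 96.4]
force: [1.7, -1.5, -1.1]
finger_gap: -0.0001
finger_force: 0.7
clock: 5.75
position: [0.5432, 0.043, 0.2499]
eef_rot: [180.0, -0.0, 96.5]
force: [0.8, -0.8, 0.4]
finger_gap: -0.0001
finger_force: 0.6
```

```bash
python3 -c "
from h import *
fin('s4')"
python3 -m pendant '[{"ax":0,"ay":0,"az":0,"tx":0.2,"ty":0,"tz":0,"fingers":1},{"ax":0,"ay":0,"az":0,"tx":0,"ty":0,"tz":0,"fingers":1}]'
python3 -c "
from h import *
fin('s5')
a=cv2.imread('pics/s3.png')[180:280,320:420];b=cv2.imread('pics/s5.png')[180:280,320:420]
cv2.imwrite('pics/c5.png',cv2.resize(cv2.hconcat([a,b]),(800,400),interpolation=2))"
```

```text
strainer_mid [377.4 238.7] 0.94 [0.6302 0.0653 0.164 ]
fin_left [374.7 207.4] 0.36 [0.5505 0.0827 0.187 ]
clock: 6.1
position: [0.5427, 0.0454, 0.2498]
eef_rot: [-180.0, -0.0, 96.6]
force: [0.1, 0.8, 0.2]
finger_gap: 0.0001
finger_force: 0.0
strainer_mid [377.7 238.2] 0.63 [0.6289 0.0665 0.164 ]
fin_left [406.1 176.6] 0.6 [0.4675 0.1997 0.187 ]
fin_left [376.3 206.6] 0.43 [0.5489 0.0876 0.187 ]
```

View pics/c5.png

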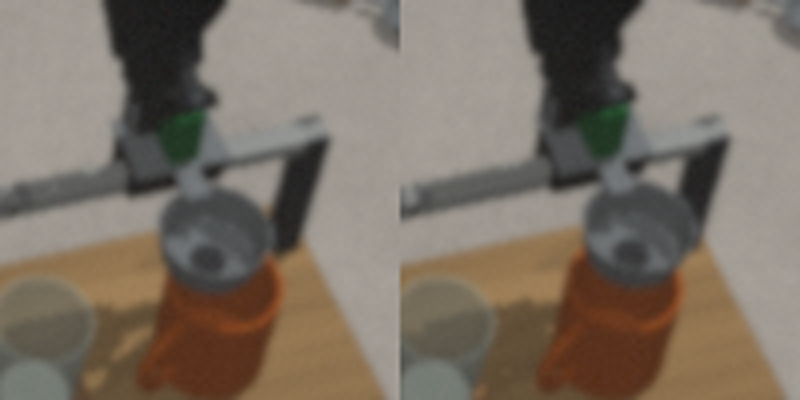

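The push force went to zero and the carriage jumped ahead of the fingers: the strainer advanced about 33 mm in all and now sits over the mug at (378,238). It looks clicked in. I back off, lift clear, and verify.

```bash
python3 -m pendant '[{"ax":0,"ay":0,"az":0,"tx":-1,"ty":0,"tz":0,"fingers":1},{"ax":0,"ay":0,"az":0,"tx":-1.5,"ty":0,"tz":0,"fingers":1},{"ax":0,"ay":0,"az":0,"tx":0,"ty":0,"tz":-4,"fingers":1},{"ax":0,"ay":0,"az":0,"tx":0,"ty":0,"tz":-4,"fingers":1},{"ax":0,"ay":0,"az":0,"tx":0,"ty":0,"tz":-4,"fingers":1},{"ax":0,"ay":0,"az":0,"tx":0,"ty":0,"tz":-3,"fingers":1},{"ax":0,"ay":0,"az":0,"tx":-4,"ty":0,"tz":0,"fingers":1},{"ax":0,"ay":0,"az":0,"tx":-4,"ty":0,"tz":0,"fingers":1},{"ax":0,"ay":0,"az":0,"tx":-4,"ty":0,"tz":0,"fingers":1},{"ax":0,"ay":0,"az":0,"tx":-4,"ty":0,"tz":0,"fingers":1},{"ax":0,"ay":0,"az":0,"tx":-4,"ty":0,"tz":0,"fingers":1},{"ax":0,"ay":0,"az":0,"tx":-4,"ty":0,"tz":0,"fingers":1},{"ax":0,"ay":0,"az":0,"tx":-4,"ty":0,"tz":0,"fingers":1},{"ax":0,"ay":0,"az":0,"tx":0,"ty":0,"tz":0,"fingers":1}]'
python3 - <<'E'
from h import *
fin("s6")
b=save("top","t6")
im=b[:,:,::-1].astype(int);B,G,R=im[...,0],im[...,1],im[...,2]
m=((G>R+30)&(G>B+30)).astype('uint8');n,l,st,ce=cv2.connectedComponentsWithStats(m)
for i in range(1,n):
    if st[i,4]>20:print("top fin",st[i],ce[i],at("top",ce[i],.195))
for l,z in(("strainer_mid",.164),("mug_rim",.098)):
    for d in r.pinpoint(l,"top")[:1]: print(l,at("top",d["xy"],z))
a=cv2.imread("pics/s6.png")
a=cv2.resize(a[150:310,250:450],(400,320),interpolation=2);b=cv2.resize(b[120:220,150:275,::-1],(400,320),interpolation=2)
cv2.imwrite("pics/c6.png",cv2.hconcat([a,b]))
E
```

```text
clock: 7.65
position: [0.5761, -0.2658, 0.3987]
eef_rot: [-179.9, 0.1, 96.1]
force: [-0.2, -0.1, -0.5]
finger_gap: 0.0001
finger_force: 0.0
fin [366 197  10  12  75] [370.42666667 202.28      ] [0.53794431 0.07449772 0.195     ]
strainer_mid [379.3 235.6] 0.65 [0.6223 0.0731 0.164 ]
fin_left [374.1 205.3] 0.54 [0.5435 0.0836 0.187 ]
top fin [309  20  30  32 727] [323.95185695  35.57083906] [ 0.94986316 -0.25269853  0.195     ]
top fin [194 175  11  20 162] [197.98765432 184.45061728] [0.54671885 0.0735791  0.195     ]
strainer_mid [0.61894888 0.07890864 0.164     ]
mug_rim [0.62531209 0.07272122 0.098     ]
```

View pics/c6.png

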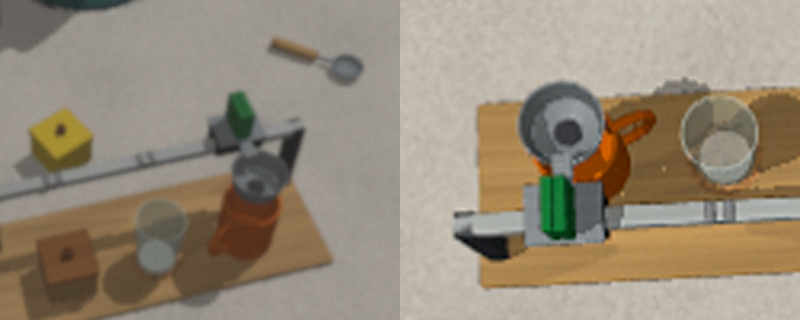

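The carriage moved 37–38 mm, from s≈0.09 to 0.125–0.128, so it is in the +0.125 notch. The pictures show the strainer at scene (379,236) over the mug, the cradle seated, the mug, tumbler and box in place, and the arm clear. I'm handing in.

```bash
python3 -c "
from station import r
print(r.hand_in())"
```

```text
the job is handed in; nothing more can be done
None
```

I pushed the strainer's carriage by the green fin until it snapped into the notch above the orange mug, then moved the arm clear and handed the job in; the final pictures show the mug, tumbler and bamboo box where they were.

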